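Tighten the clamp nut of the plaster mould

TASK

On the white plaster mould, the adjustable wrench sits around the clamp nut with its jaws too wide: roll its brass worm towards the nut until the jaws just fit, and then push the handle round to tighten the nut by about 60 degrees clockwise seen from above, leaving the wrench on the nut. Leave the terracotta mould and its wrench alone.

Things in the scene. Friction and masses are not known exactly. Their poses are not given: they have to be found in the camera images.
- white_mould: The right mould: white plaster, fixed, radius 100 mm, 44 high. On it, on springs, lies a round dark steel disc of radius 83, top 52 mm above the table, that gives way up to 4 mm. The hexagonal brass clamp nut (30 mm across flats) sits at its centre on a bolt ending 72 mm above the table. A loose steel wrench, 14 mm thick, lies flat on the disc, head around the nut. Origin: centre of the underside.
- worm_top (a point): Top of the wrench's worm: knurled brass roller, diameter 18 mm, 24 long, axis along y. Axes: +x from nut along handle, z up. 55 mm from nut centre, 75 mm above table, 9 above the wrench's face; wrench and disc spring down 4 mm under 6-9 N. A fingertip pressed in 2-3 mm and dragged along -x over it, in 40 mm strokes, closes the jaws some 4 mm per 10 in contact; 1-5 shut them, then it slips.
- jaw (a joint): Travel of the movable jaw in m, growing as it closes. 0: jaws 40 mm apart; 0.010: 30 mm apart, which is the width of the nut across its flats (its corners are 34.6 mm apart). Starts at 0 to 0.003.
- handle (a point): Mid-width, mid-thickness point of that wrench's handle, 150 mm from the nut's centre, 59 mm above the table. Axes as worm_top; clockwise is towards -y. The handle is 22 mm wide, 14 thick, runs from 88 to 195 mm from the nut's centre and overhangs the mould beyond 100, so a finger can go down beside it there. With the jaws fitted a 5 N sideways push turns it; it stays where left.
- nut (a joint): Turn of the clamp nut on the white mould in rad, 0 at the start, growing clockwise as seen from above (tightening). The nut is 16 high, stiff enough to stay where it is left.
- terracotta_mould: The bystander: a like mould of reddish terracotta with its own nut and already closed wrench, all fixed; radius 100 mm, disc top 52 mm above the table, handle reaching 195 mm from its centre along its +x. Origin at the centre of its underside. One mould stands on the robot's left, the other on its right.

How it is judged:
On the way, in this order (a step that is already met when the one before it is completed fails the run):
1. the jaws are closed on the nut (less than 32 mm apart) before the nut has been turned by 15 degrees (value of joint jaw above 0.008 m and value of joint nut below 0.26 rad), for 0.2 s.
2. with the jaws still fitted, the nut is turned clockwise by more than 40 degrees (value of joint jaw above 0.007 m and value of joint nut above 0.7 rad), for 0.2 s.
At the end, for the whole second after the job is handed in: The nut on the white mould stands 40 to 80 degrees clockwise of its start, at rest, and the wrench is still level around it (worm within 70 mm of the mould's middle, handle point 50 to 70 mm above the table) with its jaws less than 33 mm apart (all of step 2 and value of joint nut below 1.4 rad and height (world z) of handle between 0.05 and 0.07 m and horizontal distance between worm_top and white_mould below 0.07 m and velocity of joint nut below 0.05 rad/s); the robot touches nothing.
It fails at once if the robot touches the terracotta mould or its wrench with more than 2 N (contact force between any of the fingers, the arm and terracotta_mould above 2 N).
It also fails if it takes over 64 s, if anything falls off the work surface, if the arm or the gripper's body presses on something with over 40 N, if the wrist force passes 120 N, or if a joint passes its speed limit or range.

ROBOT

A 7-joint arm with a two-finger parallel gripper is mounted at the origin on the work surface. World frame = base frame: x ahead of the robot, y to its left, z up, the work surface at z = 0. Lengths are in m, angles in rad, forces in N, time in s.
With the tool pointing down it reaches from about 0.35 to 0.775 m from the base axis. Payload 3.1 kg.
Tool frame: the origin (TCP) lies at the very end of the fingers, on their centre line; the grasp point (between the pads) lies 19 mm behind it; x points along the fingers, z is the direction in which the jaws open and shut, and the axes are right-handed (so a half turn about x gives the same grasp; the last joint's range is limited). The gripper opens to 85 mm and grips with 20 to 120 N. Pads are 22 mm wide; open, the fingers measure 114 mm over their backs; the gripper's body (76 mm by 85 mm) begins 54 mm behind the grasp point. The pads swing forward as they close: fully open they stand 13 mm farther back than shut.
Start: joints at [1.184, 0.311, 0.014, 1.512, -0.004, 1.319, -0.027], TCP at [0.186, -0.518, 0.231] pointing down, gripper open.
Joint ranges: [-2.7, 2.7], [-0.3, 1.91], [-1.27, 1.3], [0.12, 2.57], [-1.44, 4.58], [0.2, 2.03], [-3.05, 3.05]. Speed limits (rad/s): [2.79, 2.79, 3.14, 3.14, 3.14, 3.14, 3.14].

INTERFACE

Orientations are given as a unit quaternion [x, y, z, w].
In Python, from workcell import env, eyes gives the robot as it stands.
- The arm moves only by the shell command python3 -m creep 'ROWS' [OPENING]. ROWS is JSON, a list that holds one entry, the list of rows, each a list of 4 numbers: the shift along the tool's x, y, z scaled (see below), then the turn about the tool's x scaled (see below). A call has 1 to 10 rows; each row is the pose to reach, as a shift and turn from the pose commanded when the call began, along the tool's axes at that moment, turning the shorter way round; what a row does not reach only later rows make up. The controller multiplies each number of a shift by 0.25 m and each number of a turn by 180 degrees. A row lasts 1/8 s, in which the tool goes at most 62.5 mm and 10.7 degrees, less where a joint would pass 70% of its speed; a pose out of reach is approached as far as the arm can. A call with a number of a shift or a turn outside -1 to 1 is refused whole. A call with a gripper value outside its range is refused whole. OPENING is the opening in per cent of the stroke, from 0 (shut) to 100 (fully open), set as the call begins (- or left out, the last holds). The fingers move at their own pace and stop on an object; the grip force is fixed at half the most. Time passes only in rows, so rows that repeat a pose let the fingers close. It gives the time, the measured TCP pose, the force and the opening at its end, in the units of the state.
- env.sense(): the state, without advancing time (a new reading comes with each control period).
- eyes.snapshot(name): name is "side" or "top" or "wrist"; returns a dict with "img" (480x640x3 uint8, blue, green, red), "fx", "fy", "cx", "cy" (pixels), "k1" (the pictures are not rectified: a ray, as slopes to the right and down, at radius r is drawn at 1 + k1 r^2 times it, then the intrinsics apply), "cam_to_world" (4x4, takes a point from camera to world coordinates); the wrist camera has in their place "mount" (4x4, takes a point from camera to tool coordinates, whose origin is the TCP and whose axes are the tool frame's). Camera axes: x right, y down, z forward; pixel columns grow to the right and rows downward; lengths in m; the calibration is good to about 2 mm. A picture is of the moment at which its call begins: read the wrist's pose just before it. There is no depth.
- env.sign_off(): hands the job in, once; it reports no verdict.
The state is a dict: "time": time; "joint_pos": joint angles; "qvel": joint speeds; "effort": joint torques, N m; "ee_pos": TCP position; "tcp_rot": TCP orientation; "contact_force": force on the tool from outside, world axes, zero at the start; "moment": the same for the moment, N m; "gripper_width": finger opening in m.
Only numpy, scipy, OpenCV 4.12 (cv2) and the standard library are available. Lean on these libraries where they do the work, as an engineer would, in place of code of your own. Each camera call takes 0.05 s, during which the arm holds its last target.

## Working session

There is one attempt and no reset: what is moved stays moved. The work goes in short steps, Python scripts to look and compute and a shell command to move; the robot and the scene stay as the last step left them, time stands still between calls to the robot, and variables do not carry over. Pictures are saved under pics/ and viewed, and the job is handed in when it is done.

```bash
mkdir -p pics; ls; python3 - <<'E'
from workcell import env, eyes
import cv2, numpy as np
s=env.sense()
for k,v in s.items(): print(k,np.round(v,4))
for n in ["side","top","wrist"]:
    d=eyes.snapshot(n); cv2.imwrite(f"pics/{n}0.png",d["img"])
    print(n,{k:(np.round(v,4).tolist()) for k,v in d.items() if k!="img"})
E
```

```text
pics
time 0.0
joint_pos [ 1.1843  0.3118  0.014   1.5131 -0.0044  1.3192 -0.0272]
qvel [-0.0019  0.0022 -0.0007  0.0028 -0.0018  0.0001  0.0026]
effort [ 0.00000e+00 -3.79911e+01  1.45900e-01 -2.30589e+01  1.21000e-02
  1.37000e-02  0.00000e+00]
ee_pos [ 0.1857 -0.5169  0.2302]
tcp_rot [ 0.4072  0.5791 -0.4063  0.5777]
contact_force [-0.5263  0.0968  0.0747]
moment [ 0.0351  0.0113 -0.0644]
gripper_width 0.0855
side {'fx': 552.8306, 'fy': 552.8306, 'cx': 322.001, 'cy': 246.6176, 'k1': -0.1419, 'cam_to_world': [[-0.8408, -0.3126, 0.4419, 0.0965], [-0.5413, 0.4867, -0.6856, 0.682], [-0.0007, -0.8157, -0.5785, 0.6569], [0.0, 0.0, 0.0, 1.0]]}
top {'fx': 624.3121, 'fy': 624.3121, 'cx': 313.4848, 'cy': 247.0751, 'k1': 0.0241, 'cam_to_world': [[0.0136, -0.9891, 0.1465, 0.3744], [-0.9997, -0.0108, 0.0198, 0.0228], [-0.018, -0.1467, -0.989, 0.9725], [0.0, 0.0, 0.0, 1.0]]}
wrist {'fx': 352.2292, 'fy': 352.2292, 'cx': 324.7936, 'cy': 238.3365, 'k1': -0.0474, 'mount': [[0.0001, -0.2581, 0.9661, -0.1419], [-0.0006, -0.9661, -0.2581, 0.0649], [1.0, -0.0005, -0.0002, -0.0003], [0.0, 0.0, 0.0, 1.0]]}
```

View pics/top0.png

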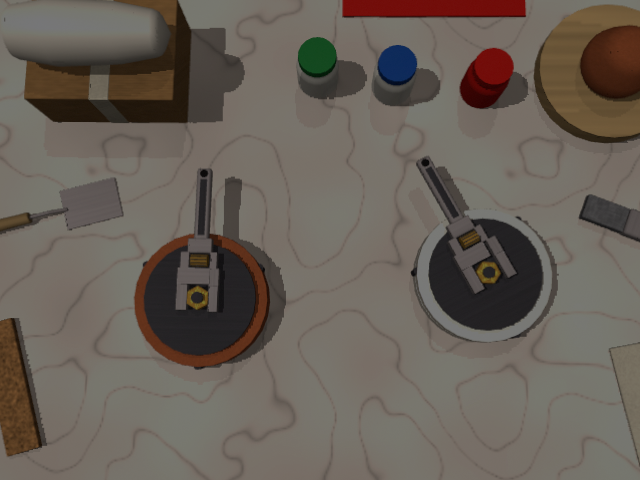

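View pics/side0.png

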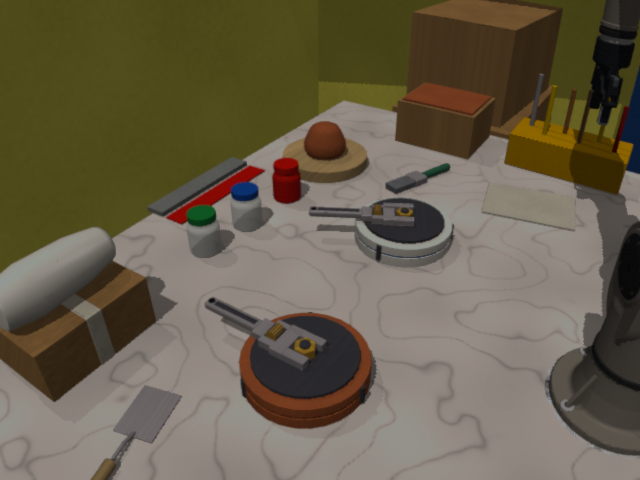

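View pics/wrist0.png

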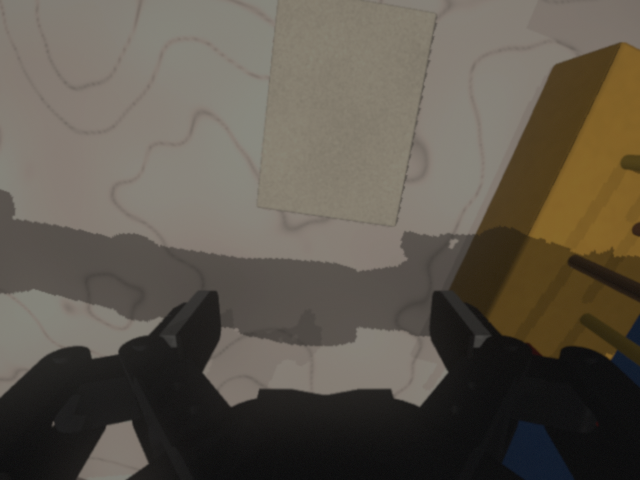

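```bash
cat > h.py <<'E'
import numpy as np, cv2
from workcell import env, eyes
from scipy.spatial.transform import Rotation as R
def ray(d,px,T=None):
    q=(np.array(px,float)-[d["cx"],d["cy"]])/[d["fx"],d["fy"]]
    s=q.copy()
    for _ in range(20): s=q/(1+d["k1"]*(s@s))
    T=d["cam_to_world"] if T is None else T
    T=np.array(T); v=T[:3,:3]@np.array([s[0],s[1],1]); return T[:3,3],v/np.linalg.norm(v)
def onz(d,px,z,T=None):
    o,v=ray(d,px,T); return o+v*(z-o[2])/v[2]
def wristT(d,s):
    M=np.eye(4); M[:3,:3]=R.from_quat(s["tcp_rot"]).as_matrix(); M[:3,3]=s["ee_pos"]; return M@np.array(d["mount"])
def totool(p,turn=None):
    s=env.sense(); Rm=R.from_quat(s["tcp_rot"]).as_matrix()
    return Rm.T@(np.array(p)-s["ee_pos"])/0.25
E
python3 - <<'E'
from h import *
s=env.sense(); print(np.round(R.from_quat(s["tcp_rot"]).as_matrix(),3))
d=eyes.snapshot("top"); img=d["img"]
crop=img[130:350,390:580]; cv2.imwrite("pics/top_c.png",cv2.resize(crop,None,fx=2.7,fy=2.7,interpolation=cv2.INTER_CUBIC)*1)
hsv=cv2.cvtColor(img,cv2.COLOR_BGR2HSV)
m=cv2.inRange(hsv,(15,120,60),(35,255,255)); m[:200]=0;m[320:]=0;m[:,:400]=0;m[:,560:]=0
n,l,st,c=cv2.connectedComponentsWithStats(m)
for i in range(1,n):
    if st[i,4]>20: print(st[i],c[i],onz(d,c[i],.070))
E
```

```text
[[-0.001  0.941  0.338]
 [ 0.002  0.338 -0.941]
 [-1.    -0.    -0.002]]
[461 231  18  16 159] [469.6918239  238.25157233] [ 0.52353087 -0.18639153  0.07      ]
[476 262  25  21 288] [487.61111111 272.0625    ] [ 0.4743575  -0.21091313  0.07      ]
```

View pics/top_c.png

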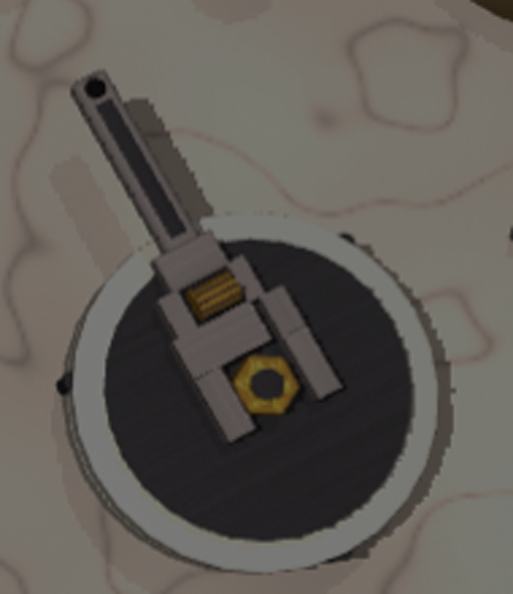

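```bash
python3 - <<'E'
from h import *
d=eyes.snapshot("top"); img=d["img"]
hole=onz(d,(425.6,162.6),.066); nut=np.array([.4744,-.2109,.07]); print("hole",hole)
u=hole-nut; print(np.degrees(np.arctan2(u[1],u[0])),np.hypot(*u[:2]))
e=eyes.snapshot("side"); hs=cv2.cvtColor(e["img"],cv2.COLOR_BGR2HSV)
m=cv2.inRange(hs,(15,120,60),(35,255,255)); m[:195]=0;m[230:]=0;m[:,:360]=0;m[:,425:]=0
n,l,st,c=cv2.connectedComponentsWithStats(m)
for i in range(1,n):
    if st[i,4]>10: print(st[i],c[i],onz(e,c[i],.068))
hsv=cv2.cvtColor(img,cv2.COLOR_BGR2HSV)
m=cv2.inRange(hsv,(0,0,0),(180,255,70)); 
m[:215]=0;m[340:]=0;m[:,:425]=0;m[:,548:]=0
m=cv2.morphologyEx(m,cv2.MORPH_OPEN,np.ones((3,3)))
cs,_=cv2.findContours(m,cv2.RETR_EXTERNAL,cv2.CHAIN_APPROX_NONE)
k=max(cs,key=cv2.contourArea); print(cv2.boundingRect(k))
E
```

```text
hole [ 0.63783276 -0.12453891  0.066     ]
27.85285504119998 0.18484724988055773
[373 204   9  11  75] [377.14666667 209.77333333] [ 0.52203616 -0.18579459  0.068     ]
[396 208  17   8  81] [403.51851852 212.55555556] [ 0.47199609 -0.20542166  0.068     ]
(429, 219, 114, 112)
```

```bash
python3 -m creep '[[[0,0.2,-0.08,-0.01],[0,0.4,-0.18,-0.02],[0,0.6,-0.27,-0.03],[0,0.8,-0.35,-0.043],[0,0.9,-0.4,-0.043],[0,0.9,-0.4,-0.043]]]' 0
python3 - <<'E'
from h import *
print(R.from_quat(env.sense()["tcp_rot"]).as_matrix().round(3)); print(totool([.5455,-.1735,.1]).round(3))
E
```

```text
time: 1.05
ee_pos: [0.3661, -0.3449, 0.2314]
tcp_rot: [0.365, 0.606, -0.364, 0.606]
contact_force: [-0.3, 0.8, -0.3]
gripper_width: -0.0
[[ 0.001  0.884  0.467]
 [ 0.001  0.467 -0.884]
 [-1.     0.001 -0.   ]]
[ 0.527  0.954 -0.27 ]
```

```bash
python3 -m creep '[[[0,0.2,-0.06,0],[0,0.4,-0.12,0],[0.1,0.6,-0.18,0],[0.25,0.8,-0.23,0],[0.4,0.954,-0.27,0],[0.527,0.954,-0.27,0],[0.527,0.954,-0.27,0],[0.527,0.954,-0.27,0]]]'
python3 - <<'E'
from h import *
print(totool([.5455,-.1735,.0725]).round(3))
s=env.sense();d=eyes.snapshot("wrist");cv2.imwrite("pics/w1.png",d["img"])
d=eyes.snapshot("side");cv2.imwrite("pics/s1.png",cv2.resize(d["img"][120:280,280:480],None,fx=3,fy=3))
E
```

```text
time: 2.05
ee_pos: [0.5444, -0.1799, 0.1007]
tcp_rot: [0.367, 0.603, -0.368, 0.605]
contact_force: [0.1, -0.4, -0.2]
gripper_width: -0.0001
[ 0.113  0.016 -0.021]
```

View pics/w1.png

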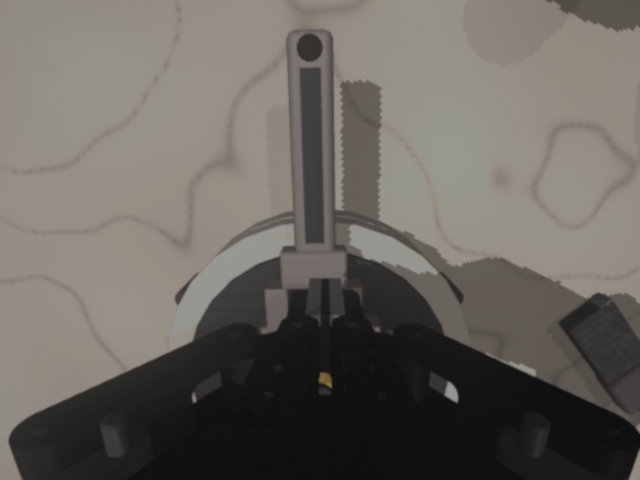

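View pics/s1.png

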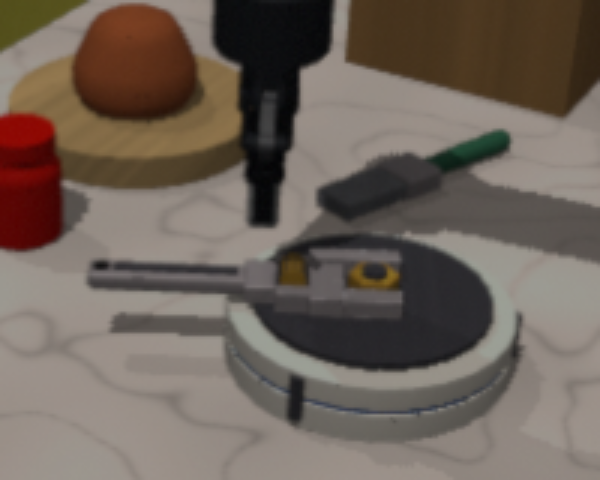

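```bash
python3 -m creep '[[[0.06,0.016,-0.021,0],[0.113,0.016,-0.021,0],[0.113,0.016,-0.021,0],[0.113,-0.02,-0.021,0],[0.113,-0.05,-0.021,0],[0.113,-0.08,-0.021,0]]]'
python3 -m creep '[[[0,-0.03,0,0],[0,-0.06,0,0],[0,-0.09,0,0],[0,-0.09,0,0]]]'
```

```text
time: 2.9
ee_pos: [0.5287, -0.1803, 0.0739]
tcp_rot: [0.369, 0.602, -0.364, 0.608]
contact_force: [5.7, 3.8, 5.8]
gripper_width: -0.0002
time: 3.4
ee_pos: [0.5024, -0.1937, 0.0712]
tcp_rot: [0.367, 0.605, -0.368, 0.604]
contact_force: [-0.0, -0.3, -0.3]
gripper_width: 0.0
```

```bash
python3 -m creep '[[[-0.1,0,0,0],[-0.12,0.1,0,0],[-0.12,0.195,0,0],[-0.12,0.195,0,0]]]'
python3 - <<'E'
from h import *
d=eyes.snapshot("side");cv2.imwrite("pics/s2.png",cv2.resize(d["img"][190:270,300:460],None,fx=5,fy=5,interpolation=cv2.INTER_CUBIC))
d=eyes.snapshot("top");cv2.imwrite("pics/t2.png",cv2.resize(d["img"][130:350,390:580],None,fx=2.7,fy=2.7,interpolation=cv2.INTER_CUBIC))
print(totool([.5455,-.1735,.0725]).round(3))
E
```

```text
time: 3.9
ee_pos: [0.548, -0.1683, 0.1008]
tcp_rot: [0.366, 0.605, -0.366, 0.605]
contact_force: [-0.5, -0.3, 0.8]
gripper_width: -0.0001
[ 0.112 -0.007  0.01 ]
```

View pics/s2.png

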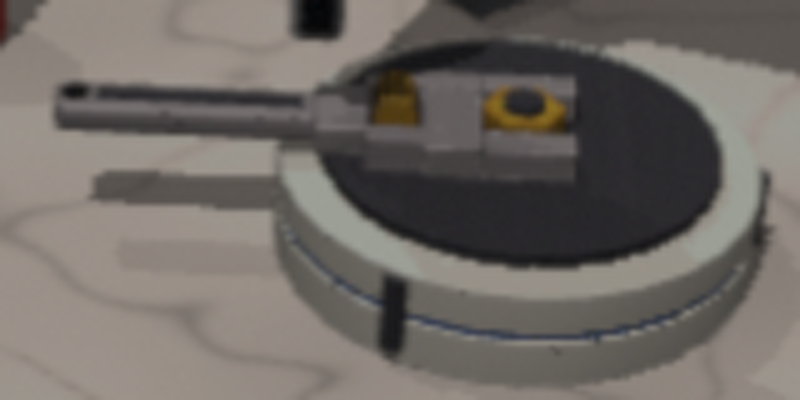

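View pics/t2.png

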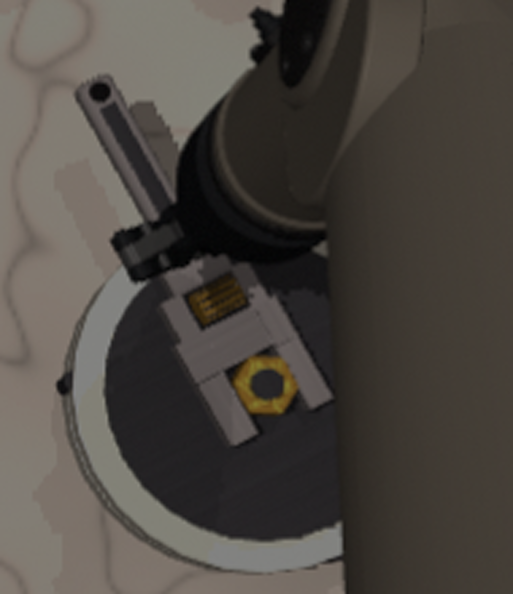

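```bash
python3 -m creep '[[[0.06,-0.007,0.005,0],[0.114,-0.007,0.005,0],[0.114,-0.007,0.005,0],[0.114,-0.04,0.005,0],[0.114,-0.07,0.005,0],[0.114,-0.1,0.005,0],[0.114,-0.13,0.005,0],[0.114,-0.16,0.005,0],[0.114,-0.19,0.005,0],[0.114,-0.2,0.005,0]]]'
python3 -m creep '[[[-0.1,0,0,0],[-0.12,0.1,0,0],[-0.12,0.195,0,0],[-0.12,0.195,0,0]]]'
python3 - <<'E'
from h import *
d=eyes.snapshot("side");cv2.imwrite("pics/s3.png",cv2.resize(d["img"][190:270,300:460],None,fx=5,fy=5,interpolation=cv2.INTER_CUBIC))
d=eyes.snapshot("top");cv2.imwrite("pics/t3.png",cv2.resize(d["img"][220:310,430:530],None,fx=6,fy=6,interpolation=cv2.INTER_CUBIC))
print(totool([.5455,-.1735,.0725]).round(3))
E
```

```text
time: 5.25
ee_pos: [0.5009, -0.1953, 0.072]
tcp_rot: [0.366, 0.605, -0.368, 0.603]
contact_force: [0.8, 1.2, -0.4]
gripper_width: 0.0002
time: 5.75
ee_pos: [0.5468, -0.1702, 0.1019]
tcp_rot: [0.366, 0.606, -0.366, 0.604]
contact_force: [-0.3, -0.1, -0.4]
gripper_width: -0.0002
[ 0.117 -0.     0.005]
```

View pics/s3.png

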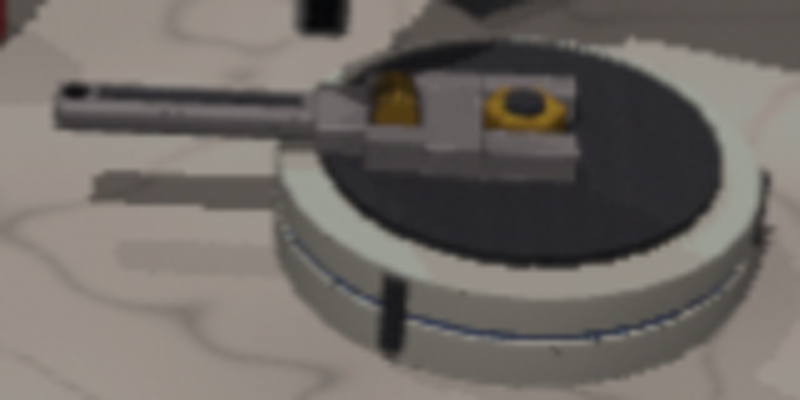

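View pics/t3.png

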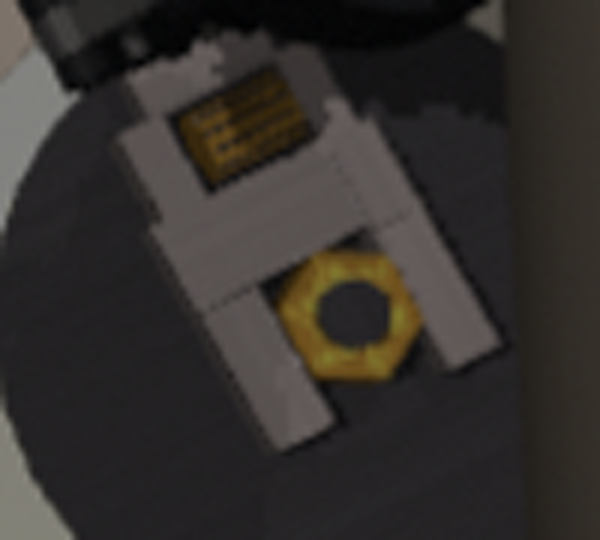

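```bash
python3 -m creep '[[[0.06,0,0.005,0],[0.118,0,0.005,0],[0.118,0,0.005,0],[0.118,-0.03,0.005,0],[0.118,-0.06,0.005,0],[0.118,-0.08,0.005,0]]]'
python3 -m creep '[[[0,-0.03,0,0],[0,-0.06,0,0],[0,-0.09,0,0],[0,-0.11,0,0],[0,-0.11,0,0]]]'
python3 -m creep '[[[-0.1,0,0,0],[-0.12,0.1,0,0],[-0.12,0.195,0,0],[-0.12,0.195,0,0]]]'
python3 - <<'E'
from h import *
d=eyes.snapshot("side");cv2.imwrite("pics/s4.png",cv2.resize(d["img"][190:270,300:460],None,fx=5,fy=5,interpolation=cv2.INTER_CUBIC))
d=eyes.snapshot("top");cv2.imwrite("pics/t4.png",cv2.resize(d["img"][220:310,430:530],None,fx=6,fy=6,interpolation=cv2.INTER_CUBIC))
print(totool([.5455,-.1735,.0725]).round(3))
E
```

```text
time: 6.6
ee_pos: [0.5305, -0.1822, 0.0742]
tcp_rot: [0.368, 0.603, -0.366, 0.605]
contact_force: [2.8, 1.9, 1.4]
gripper_width: 0.0004
time: 7.22
ee_pos: [0.5028, -0.1956, 0.0722]
tcp_rot: [0.367, 0.605, -0.368, 0.603]
contact_force: [0.5, -0.2, -0.4]
gripper_width: -0.0003
time: 7.72
ee_pos: [0.5492, -0.1703, 0.1026]
tcp_rot: [0.366, 0.606, -0.366, 0.605]
contact_force: [0.4, 0.5, -0.0]
gripper_width: 0.0003
[ 0.119 -0.007  0.001]
```

View pics/t4.png

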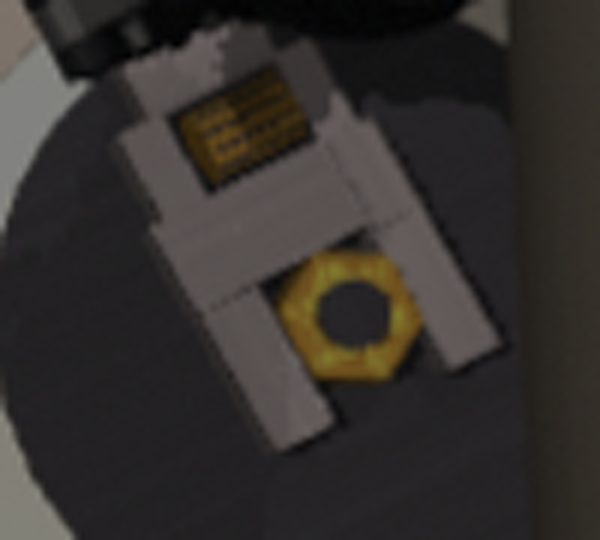

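View pics/s4.png

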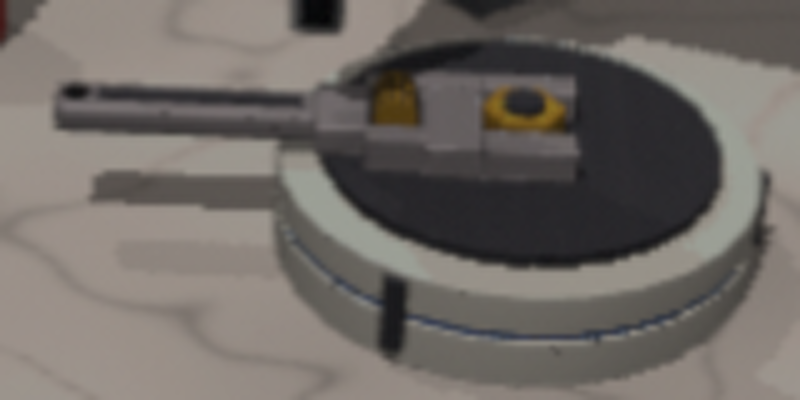

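```bash
python3 -m creep '[[[0.06,0,0.003,0],[0.127,-0.005,0.003,0],[0.127,-0.005,0.003,0],[0.127,-0.03,0.003,0],[0.127,-0.06,0.003,0],[0.127,-0.08,0.003,0]]]'
python3 -m creep '[[[0,-0.03,0,0],[0,-0.06,0,0],[0,-0.09,0,0],[0,-0.11,0,0],[0,-0.11,0,0]]]'
python3 -m creep '[[[-0.1,0,0,0],[-0.2,0,0,0],[-0.25,0.1,-0.05,0],[-0.25,0.1,-0.05,0]]]'
python3 - <<'E'
from h import *
d=eyes.snapshot("top");cv2.imwrite("pics/t5.png",cv2.resize(d["img"][130:350,390:580],None,fx=2.7,fy=2.7,interpolation=cv2.INTER_CUBIC))
d=eyes.snapshot("side");cv2.imwrite("pics/s5.png",cv2.resize(d["img"][190:270,300:460],None,fx=5,fy=5,interpolation=cv2.INTER_CUBIC))
E
```

```text
time: 8.57
ee_pos: [0.5329, -0.1817, 0.0727]
tcp_rot: [0.368, 0.603, -0.366, 0.606]
contact_force: [4.1, 2.2, 1.6]
gripper_width: -0.0003
time: 9.2
ee_pos: [0.5057, -0.1955, 0.0717]
tcp_rot: [0.367, 0.605, -0.368, 0.604]
contact_force: [0.0, -0.2, 0.3]
gripper_width: 0.0002
time: 9.7
ee_pos: [0.5245, -0.1697, 0.1348]
tcp_rot: [0.366, 0.605, -0.365, 0.606]
contact_force: [-0.1, -0.2, -0.3]
gripper_width: 0.0002
```

View pics/t5.png

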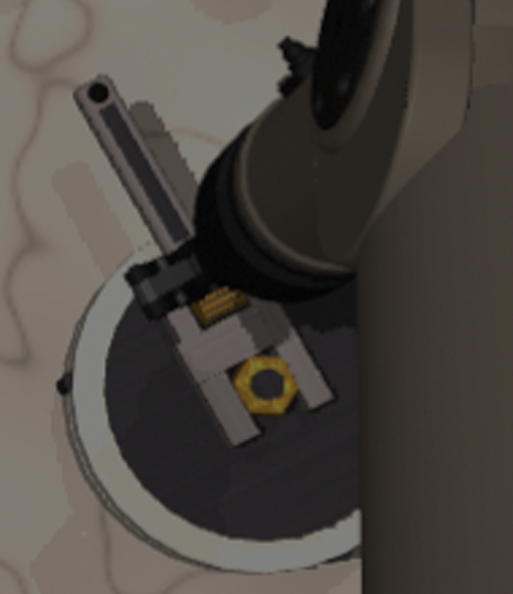

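View pics/s5.png

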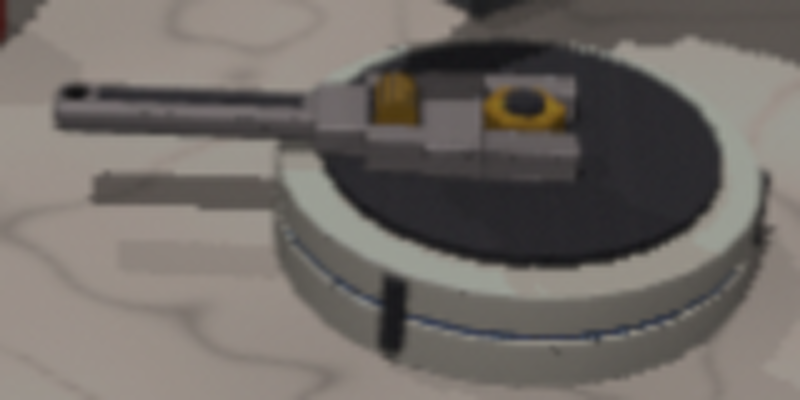

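```bash
python3 - <<'E'
from h import *
s=env.sense();print(s["joint_pos"].round(2) if hasattr(s["joint_pos"],'round') else s["joint_pos"])
print(totool([.594,-.105,.05]).round(3))
E
```

```text
[ 0.51  0.4  -0.29  1.65  0.13  1.11 -0.91]
[ 0.332  0.381 -0.106]
```

```bash
python3 -m creep '[[[0,0.2,-0.06,0],[0,0.38,-0.11,0],[0,0.38,-0.11,0],[0.1,0.38,-0.11,0],[0.22,0.38,-0.11,0],[0.22,0.38,-0.11,0]]]'
python3 - <<'E'
from h import *
print(totool([.594,-.105,.05]).round(3))
s=env.sense();d=eyes.snapshot("wrist");cv2.imwrite("pics/w6.png",d["img"])
d=eyes.snapshot("top");cv2.imwrite("pics/t6.png",cv2.resize(d["img"][130:350,390:580],None,fx=2.7,fy=2.7,interpolation=cv2.INTER_CUBIC))
d=eyes.snapshot("side");cv2.imwrite("pics/s6.png",cv2.resize(d["img"][150:270,280:460],None,fx=4,fy=4,interpolation=cv2.INTER_CUBIC))
E
```

```text
time: 10.55
ee_pos: [0.5904, -0.106, 0.0754]
tcp_rot: [0.366, 0.607, -0.369, 0.601]
contact_force: [-0.5, 1.4, -0.9]
gripper_width: 0.0005
[0.101 0.016 0.003]
```

View pics/w6.png

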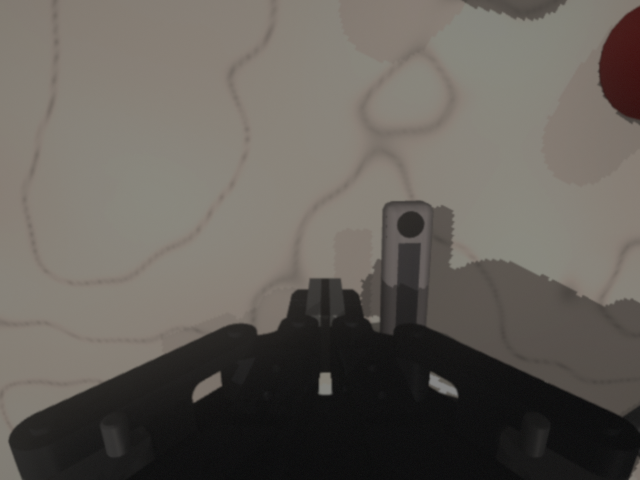

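View pics/s6.png

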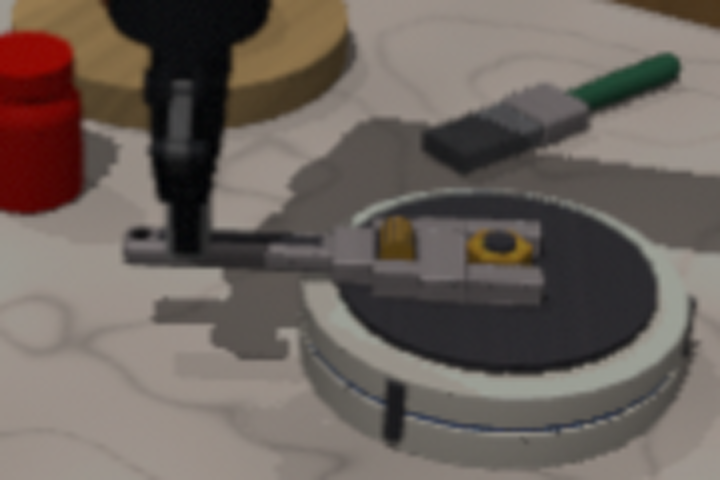

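```bash
python3 -m creep '[[[0.06,0.016,0.003,0],[0.115,0.016,0.003,0],[0.115,0.016,0.003,0]]]'
python3 -m creep '[[[0,0,0.036,0],[0,0,0.072,0],[0,0.004,0.126,0.028],[0,0.004,0.181,0.056],[0,0,0.235,0.083],[0,-0.01,0.289,0.111],[0,-0.024,0.342,0.139],[0,-0.043,0.393,0.167],[0,-0.043,0.393,0.167]]]'
python3 - <<'E'
from h import *
s=env.sense();d=eyes.snapshot("wrist");cv2.imwrite("pics/w7.png",d["img"]); print(np.round(s["joint_pos"],2))
p=np.array(s["ee_pos"])-[.4745,-.2105,0]; print(np.degrees(np.arctan2(p[1],p[0])),np.hypot(p[0],p[1]))
d=eyes.snapshot("side");cv2.imwrite("pics/s7.png",cv2.resize(d["img"][150:270,280:460],None,fx=4,fy=4,interpolation=cv2.INTER_CUBIC))
d=eyes.snapshot("top");cv2.imwrite("pics/t7.png",cv2.resize(d["img"][130:350,390:580],None,fx=2.7,fy=2.7,interpolation=cv2.INTER_CUBIC))
E
```

```text
time: 11.08
ee_pos: [0.597, -0.1025, 0.0483]
tcp_rot: [0.366, 0.606, -0.367, 0.603]
contact_force: [-0.7, -0.4, 0.2]
gripper_width: -0.0001
time: 12.2
ee_pos: [0.6349, -0.1971, 0.0507]
tcp_rot: [-0.511, -0.488, 0.512, -0.489]
contact_force: [0.4, -0.3, 1.0]
gripper_width: 0.0001
[ 0.37  0.69 -0.15  1.39  0.11  1.07 -1.42]
4.7628684864906035 0.160969741770332
```

View pics/s7.png

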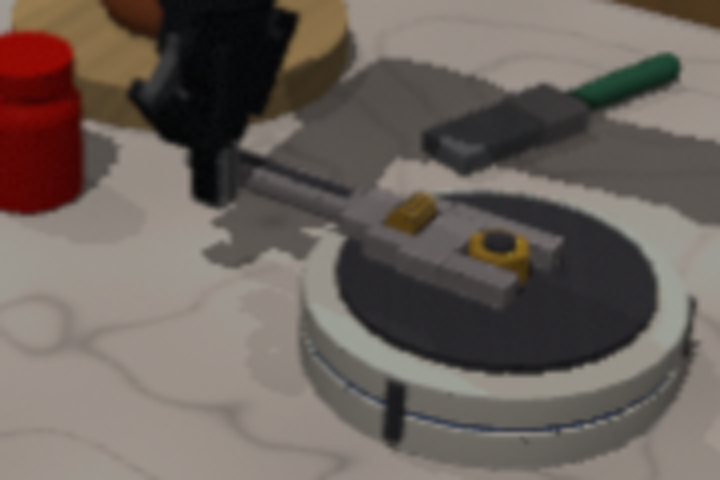

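View pics/t7.png

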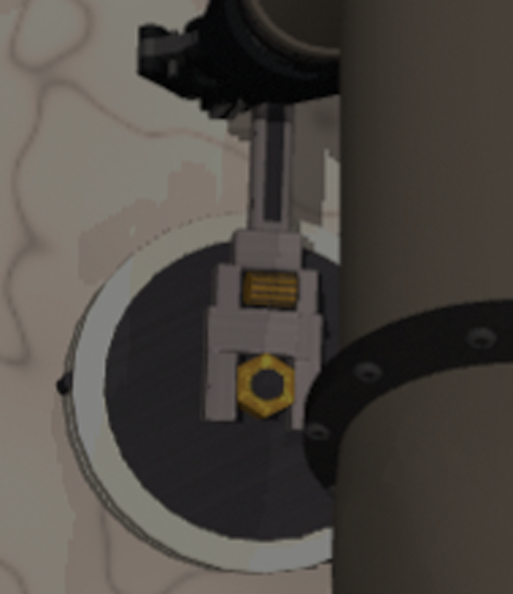

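View pics/w7.png

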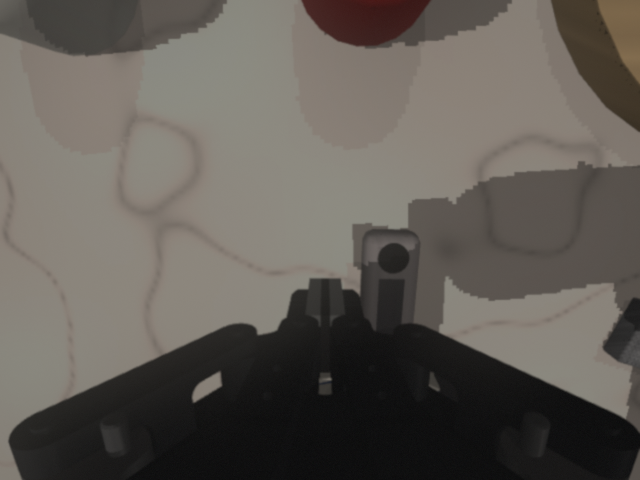

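```bash
python3 -m creep '[[[0,0.004,0.056,0.028],[0,0.004,0.112,0.056],[0,0,0.168,0.083],[0,-0.011,0.224,0.111],[0,-0.026,0.278,0.139],[0,-0.046,0.331,0.167],[0,-0.06,0.361,0.183],[0,-0.06,0.361,0.183],[0,-0.06,0.361,0.183]]]'
python3 - <<'E'
from h import *
s=env.sense();print(np.round(s["joint_pos"],2))
d=eyes.snapshot("side");cv2.imwrite("pics/s8.png",cv2.resize(d["img"][150:270,280:460],None,fx=4,fy=4,interpolation=cv2.INTER_CUBIC))
d=eyes.snapshot("top");cv2.imwrite("pics/t8.png",cv2.resize(d["img"][130:350,390:580],None,fx=2.7,fy=2.7,interpolation=cv2.INTER_CUBIC))
E
```

```text
time: 13.48
ee_pos: [0.6151, -0.2836, 0.0501]
tcp_rot: [-0.628, -0.325, 0.629, -0.324]
contact_force: [0.4, -0.8, -0.3]
gripper_width: 0.0
[ 0.41  0.71 -0.01  1.35  0.01  1.09 -1.79]
```

View pics/s8.png

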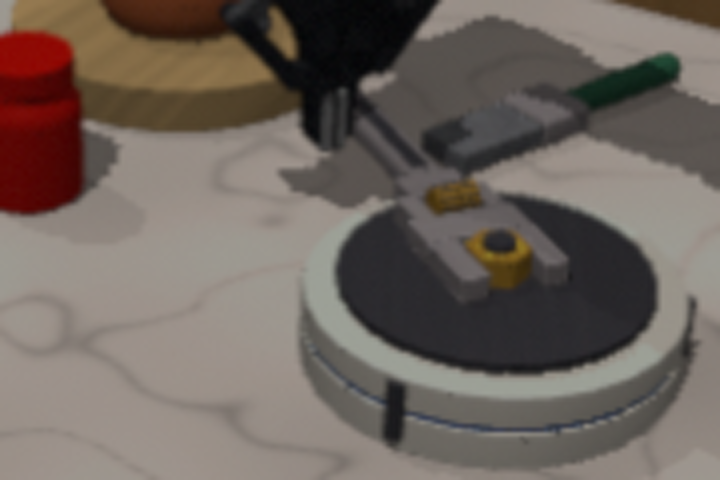

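View pics/t8.png

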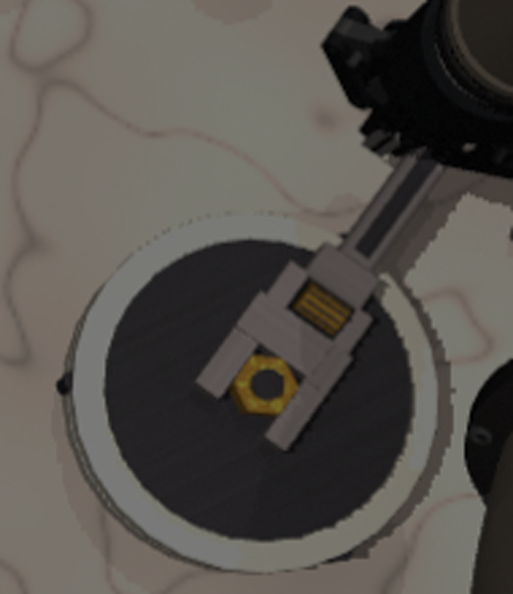

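```bash
python3 -m creep '[[[0,0,-0.06,0],[0,0,-0.14,0],[0,0,-0.16,0],[-0.25,0,-0.16,0],[-0.45,0,-0.16,0],[-0.5,0.1,-0.16,0],[-0.5,0.15,-0.3,0],[-0.5,0.15,-0.3,0],[-0.5,0.15,-0.3,0]]]'
python3 - <<'E'
from h import *
d=eyes.snapshot("side");cv2.imwrite("pics/s9.png",cv2.resize(d["img"][150:270,320:460],None,fx=5,fy=5,interpolation=cv2.INTER_CUBIC))
d=eyes.snapshot("top");img=d["img"];cv2.imwrite("pics/t9.png",cv2.resize(img[220:310,430:530],None,fx=6,fy=6,interpolation=cv2.INTER_CUBIC))
hsv=cv2.cvtColor(img,cv2.COLOR_BGR2HSV)
m=cv2.inRange(hsv,(15,120,60),(35,255,255)); m[:200]=0;m[320:]=0;m[:,:400]=0;m[:,560:]=0
n,l,st,c=cv2.connectedComponentsWithStats(m)
for i in range(1,n):
    if st[i,4]>20:print(st[i],onz(d,c[i],.07))
E
```

```text
time: 14.7
ee_pos: [0.6892, -0.2448, 0.1747]
tcp_rot: [-0.628, -0.324, 0.629, -0.324]
contact_force: [-0.1, 0.9, 0.2]
gripper_width: 0.0
[500 236  19  17 141] [ 0.5159164  -0.24340055  0.07      ]
[476 262  24  22 279] [ 0.47413837 -0.21065849  0.07      ]
```

View pics/t9.png

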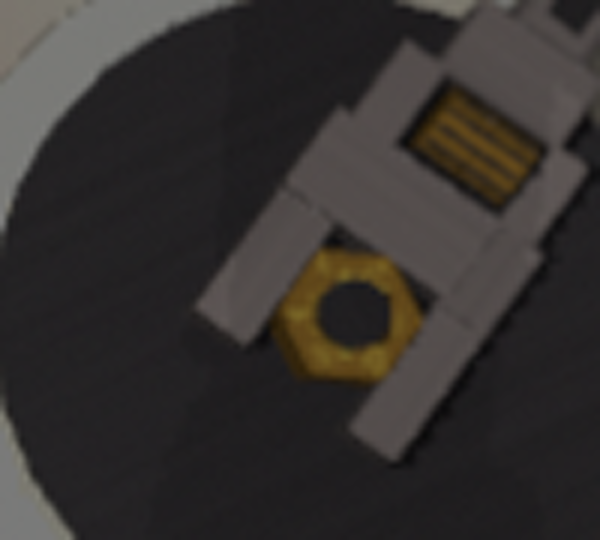

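View pics/s9.png

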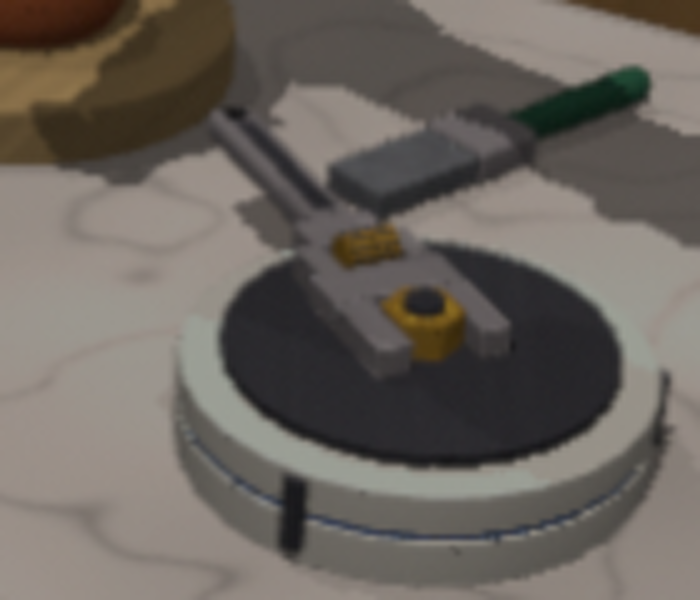

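```bash
python3 - <<'E'
from h import *
s=env.sense(); y=R.from_quat(s["tcp_rot"]).as_matrix()[:,1]; print(y.round(3))
p=np.array([.474,-.211,.16])-.065*y; print(p,totool(p).round(3))
E
```

```text
[ 0.813 -0.582 -0.   ]
[ 0.42112472 -0.17319518  0.16001968] [ 0.061 -1.04   0.385]
```

```bash
python3 -m creep '[[[0,-0.2,0.08,0],[0,-0.4,0.16,0],[0,-0.6,0.24,0],[0,-0.8,0.32,0],[0.04,-1,0.385,0],[0.06,-1,0.385,0],[0.06,-1,0.385,0],[0.06,-1,0.385,0]]]'
python3 - <<'E'
from h import *
s=env.sense();d=eyes.snapshot("wrist");cv2.imwrite("pics/w10.png",np.clip(d["img"].astype(float)*1.6,0,255).astype(np.uint8))
E
```

```text
time: 15.8
ee_pos: [0.4319, -0.1791, 0.1613]
tcp_rot: [0.629, 0.323, -0.628, 0.324]
contact_force: [-0.3, -0.1, -0.8]
gripper_width: 0.0003
```

View pics/w10.png

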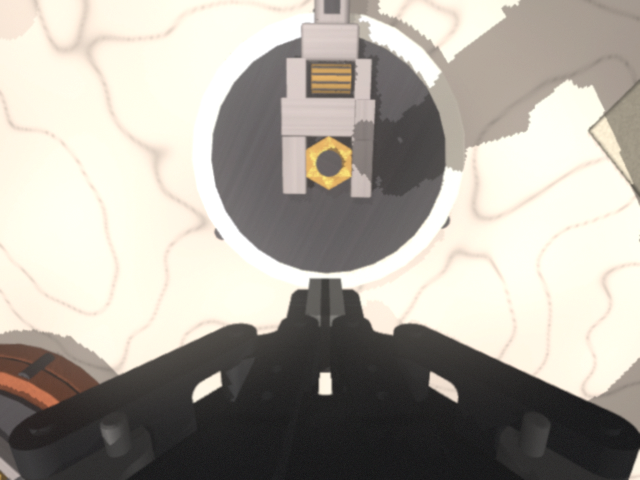

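```bash
python3 - <<'E'
from workcell import env
print(env.sense()["contact_force"]); env.sign_off()
E
```

```text
[ 0.93776155  0.01207721 -1.04050125]
the job is handed in; nothing more can be done
```

I closed the jaws on the nut and then turned the wrench about 63–65° clockwise. The wrench is still on the nut and the job is handed in. It took about 16 s of the 64 s allowed.

- **Jaws:** I made four strokes over the worm with the shut fingertips. The first moved the jaw about 7 mm. The other three did not visibly move it, so I took it as shut.
- **Turning:** I pushed the handle round in two arcs. A picture partway through showed the nut turning with the wrench. I then backed the fingers off and lifted clear.
- **Last checks:** From above, the wrist camera showed the jaw gap equal to the nut's width across flats (about 46 px each), with the jaws along its flats. The top view put the worm about 53 mm from the nut's centre. The wrench looked level in the side view, but I did not measure the handle's height. The robot was clear of everything. The terracotta mould and its wrench were never approached.
- **One disagreement:** A rough measurement from the top camera after turning gave a gap of about 32–33 mm instead of 30. I think this was caused by the angled view. I trusted the wrist camera, which looked straight down.

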